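# Bed a plate down on its parallels in the bench vise

### The arm

A 6-joint arm with a two-finger parallel gripper is mounted at the origin on the work surface. World frame = base frame: x ahead of the robot, y to its left, z up, the work surface at z = 0. Lengths are in m, angles in rad, forces in N, time in s.
With the tool pointing down it reaches from about 0.25 to 0.8 m from the base axis. Payload 8.5 kg.
Tool frame: the origin (TCP) lies at the very end of the fingers, on their centre line; the grasp point (between the pads) lies 19 mm behind it (arm.grip_point_offset is the distance from the TCP to the grasp point, in m); z points along the fingers, y is the direction in which the jaws open and shut (so a half turn about z gives the same grasp; the last joint's range is limited). The gripper opens to 85 mm and grips with 20 to 120 N. Pads are 22 mm wide; open, the fingers measure 114 mm over their backs; the gripper's body (76 mm by 85 mm) begins 54 mm behind the grasp point. The pads swing forward as they close: fully open they stand 13 mm farther back than shut.
Start: joints at [-1.134, 0.238, -0.013, 1.319, 0, 1.571], TCP at [0.222, -0.476, 0.231] pointing down, gripper open.
Joint ranges: [-2.66, 2.66], [-1.03, 1.9], [-1.14, 1.46], [-1.82, 2.27], [-1.45, 1.34], [-3.14, 3.14]. Speed limits (rad/s): [2.22, 2.22, 2.79, 3.14, 3.14, 3.14].

### API

Orientations are given as a rotation vector (axis times angle).
In Python, from rig import arm gives the robot as it stands.
- The arm moves only by the tool move_arm, never from a script. Its argument "increments" is a list that holds one entry, the list of rows, each a list of 7 numbers: the finger opening in mm, from 0 to 85.4, then the shift along the tool's x, y, z as a fraction of full scale, then the turn, a rotation vector about the tool's x, y, z as a fraction of full scale. A call has 1 to 8 rows; each row is the pose to reach, as a shift and turn from the pose commanded when the call began, along the tool's axes at that moment; what a row does not reach only later rows make up. Full scale, the value 1, is 0.3 m for a shift and pi/2 rad for a turn. A row lasts 1/8 s, in which the tool goes at most 62.5 mm and 10.7 degrees, less where a joint would pass 70% of its speed; a pose out of reach is approached as far as the arm can. A call with a number of a shift or a turn outside -1 to 1 is refused whole. A call with a gripper value outside its range is refused whole. The fingers move at their own pace and stop on an object; the grip force is fixed at half the most. Time passes only in rows, so rows that repeat a pose let the fingers close. It gives the time, the measured TCP pose, the force and the opening at its end, in the units of the state.
- arm.observe(): the state, without advancing time (a new reading comes with each control period).
- arm.capture(name): name is "scene" or "side" or "wrist"; returns (picture, depth): 480x640x3 uint8, blue, green, red; 480x640 float32, m along the optical axis (not along the pixel's ray), 0 where there is no reading.
- arm.calibration(name): a dict with "fx", "fy", "cx", "cy" (pixels), "k1" (the pictures are not rectified: a ray, as slopes to the right and down, at radius r is drawn at 1 + k1 r^2 times it, then the intrinsics apply), "xyz" and "orientation" of the camera in the world. Camera axes: x right, y down, z forward; pixel columns grow to the right and rows downward; lengths in m; the calibration is good to about 2 mm. A picture is of the moment at which its call begins: read the wrist's pose just before it. calibration takes no time and is no camera call; for the wrist camera it gives the pose at the moment of the call.
- arm.job_done(): hands the job in, once; it reports no verdict.
The state is a dict: "clock": time; "q": joint angles; "joint_vel": joint speeds; "tau": joint torques, N m; "eef_pos": TCP position; "orientation": TCP orientation; "contact_force": force on the tool from outside, world axes, zero at the start; "moment": the same for the moment, N m; "grip_width": opening from 0.0 (shut) to 1.0 (fully open).
Only numpy, scipy, OpenCV 4.12 (cv2) and the standard library are available. Lean on these libraries where they do the work, as an engineer would, in place of code of your own. Each camera call takes 0.05 s, during which the arm holds its last target. There are 200 camera calls.

### The job

The aluminium plate nipped in the bench vise stands proud and crooked above its two steel parallels. Take the white nylon drift from the tray and, with its flat foot, gently press or tap the plate down by the bosses at its two ends until it is fully home and level and bears so firmly that neither parallel can slide; then stand the drift upright in the tray again and let go. Press the plate only with the drift and never harder than about 30 N, do not shift the parallels, and leave everything else where it is.

Things in the scene. Friction and masses are not known exactly. Their poses are not given: they have to be found in the camera images.
- vise: dark steel bench vise, fixed. Origin: centre of its underside, at bench height; local z up. The jaws open along local x (screw and handle point to local -x, out to 135 mm, 62 mm high). Jaw faces at x = +-22.5 mm, 90 mm long along local y; jaw tops 72 mm above the bench, out to x = +-58 mm. The bed strip between the jaws is 35 mm above the bench and gives 1 mm per 16 N, 1.5 mm at most.
- plate_mid (a point): centre of the plate's flat top face. Aluminium bar 120 mm long (vise's y), 45 wide, 25 thick, about 0.4 kg; its top stands above the jaws and has two small dark holes and, near each end, a low round boss. The jaws grip it: it can only slide up and down and tilt end to end, with stiff friction, and stays where it is left. Fully home it lies on both parallels, this point 80 mm above the vise's origin.
- tap_left (a point): middle of the top of the boss (12 mm across, 4 mm high) near the plate's end towards the vise's local +y, 45 mm from its middle; moves with the plate. Home: 84 mm above the vise's origin or a little less; at the start 3 to 13 mm higher. Pressed here the plate yields at 10 to 15 N; when one end is home, press the other to level it. Once home, 20 to 25 N on each boss wedges it so that it stays bearing on both parallels.
- tap_right (a point): the same on the boss at the plate's other end, towards the vise's local -y.
- parallel_far_mid (a point): centre of the loose steel parallel beneath the plate next to the jaw on the vise's local +x side (x about +16 mm): a ground bar 140 mm long (along the vise's y), 10 mm wide, 20 mm tall, standing on the vise bed; its ends show beyond the plate. It slides freely until the plate bears on it. Origin 10 mm up.
- parallel_near_mid (a point): centre of the like parallel on the vise's local -x side (x about -16 mm).
- drift_mid (a point): centre (half-way up, 50 mm from either end) of the white nylon drift: a round bar 100 mm tall standing upright in the tray, 25 mm in diameter, with a flat round foot 32 mm in diameter over its lowest 22 mm. About 70 g. Local z points up from the foot to the top.
- tray: grey open tool tray, fixed, 120 mm (local x) by 170 mm (local y), rim 16 mm high, walls 4 mm, floor about 4 mm thick. Origin: centre of its underside. The drift stands in the half towards local +y; a nut and a small steel key lie in the other half.
- nut: steel nut 22 mm across and 10 mm high, lying in the tray; leave it. Origin at its underside.
- jaw_key: small dark steel key 50 x 10 x 8 mm, lying in the tray; leave it. Origin at its underside.
- spare_parallel_mid (a point): centre of a third, spare parallel, 140 x 10 x 20 mm, on the bench; leave it.
- tape_mid (a point): centre of a cardboard tape core, 90 mm across, 48 mm high, on the bench; leave it.
- offcut_mid (a point): centre of an aluminium offcut 70 x 45 x 25 mm on the bench; leave it.
- screwdriver_grip (a point): handle of a screwdriver lying on the bench; leave it.
- bottle_mid (a point): point 100 mm up the axis of a water bottle, 64 mm in diameter and 210 mm tall; leave it standing.
There are look-alikes about, which are no part of the job. Leave any green look-alike of the part that bears drift_mid alone. There is more than one size of the tray; the one meant has the size given above.

How it is judged:
By the outcome, as a careful person would: the job done as asked, in the order asked, and still so for the second after the job is handed in, with the robot touching nothing.
It also fails if it takes over 64 s, if anything falls off the work surface, if the arm or the gripper's body presses on something with over 40 N, if the wrist force passes 120 N, or if a joint passes its speed limit or range.

## Working session

There is one attempt and no reset: what is moved stays moved. The work goes in short steps, Python scripts to look and compute and a tool call to move; the robot and the scene stay as the last step left them, time stands still between calls to the robot, and variables do not carry over. Pictures are saved under pics/ and viewed, on a budget of 10 in all, crops included, one or two more only if the job needs it, and the job is handed in when it is done.

Besides the shell and the picture viewer there is one more tool, called by a JSON object that holds its "op" and its "data", one argument or row to a line. move_arm: Moves the arm, as the interface text tells. Shift numbers are shares of 0.3 m and turn numbers shares of pi/2 rad, none past 1 either way. Its arguments: {"type":"object","properties":{"increments":{"type":"array","items":{"type":"array","items":{"type":"array","items":{"type":"number"}}}}},"required":["increments"]}

```bash
ls; mkdir -p pics; cat > h.py <<'E'
import numpy as np, cv2
from scipy.spatial.transform import Rotation as R
from rig import arm
def Rm(o): return R.from_rotvec(o).as_matrix()
def ray(c,u,v):
    x,y=(u-c['cx'])/c['fx'],(v-c['cy'])/c['fy']; a,b=x,y
    for _ in range(20):
        s=1+c['k1']*(a*a+b*b); a,b=x/s,y/s
    return np.stack([a,b,np.ones_like(a)],-1)
def onplane(c,u,v,z):
    d=ray(c,np.float64(u),np.float64(v))@Rm(c['orientation']).T; o=np.array(c['xyz'])
    return o+d*((z-o[2])/d[...,2])[...,None]
def pts(c,dep):
    v,u=np.mgrid[:480,:640].astype(float)
    return (ray(c,u,v)*dep[...,None])@Rm(c['orientation']).T+np.array(c['xyz'])
def proj(c,p):
    q=(np.asarray(p)-np.array(c['xyz']))@Rm(c['orientation']); a=q[...,:2]/q[...,2:]
    s=1+c['k1']*(a**2).sum(-1,keepdims=True); return a*s*[c['fx'],c['fy']]+[c['cx'],c['cy']]
E
python3 - <<'E'
from h import *
print(arm.observe(), arm.grip_point_offset)
for n in ('scene','side','wrist'):
    c=arm.calibration(n); im,d=arm.capture(n); print(n,c); cv2.imwrite(f'pics/{n}0.png',im); np.savez(f'{n}0.npz',im=im,d=d,c=np.array(c,dtype=object))
E
```

```text
pics
{'clock': 0.0, 'q': array([-1.13399565e+00,  2.38815544e-01, -1.42588993e-02,  1.31921485e+00,
        3.89725981e-05,  1.57077726e+00]), 'joint_vel': array([ 5.70660964e-05, -1.10293279e-03,  2.26059506e-04,  2.25886928e-03,
       -6.89307453e-04,  9.99555012e-04]), 'tau': array([ 4.28237021e-03, -5.38776541e+01,  3.46436012e+01,  1.83951395e-02,
        3.66641389e-04,  1.13931145e-05]), 'eef_pos': array([ 0.22192898, -0.47531859,  0.23065759]), 'orientation': array([-3.06552741e+00, -6.80394902e-01,  4.48123040e-04]), 'contact_force': array([ 0.6569644 , -1.21576   ,  0.68658154]), 'moment': array([0.03727187, 0.01939964, 0.02893029]), 'grip_width': 0.9956681248030176} 0.0187
scene {'fx': 476.9385355209303, 'fy': 476.9385355209303, 'cx': 316.78218400272607, 'cy': 236.96866288160064, 'k1': 0.026297545855148034, 'xyz': array([1.02784024, 0.30538776, 1.09814141]), 'orientation': array([-1.38663324, -2.41304358,  0.67486378])}
side {'fx': 434.4382999685194, 'fy': 434.4382999685194, 'cx': 321.4750514134327, 'cy': 238.67298202216375, 'k1': -0.03804959980814449, 'xyz': array([ 0.47142189, -0.56082395,  0.78418444]), 'orientation': array([-2.43747391,  0.03929858, -0.01829243])}
wrist {'fx': 431.0317123499995, 'fy': 431.0317123499995, 'cx': 312.0046274720648, 'cy': 245.31965917603165, 'k1': 0.0040750306830426705, 'xyz': array([ 0.28155853, -0.44727273,  0.37321796]), 'orientation': array([ 2.45439541, -1.56356147, -0.20971504])}
```

View pics/scene0.png

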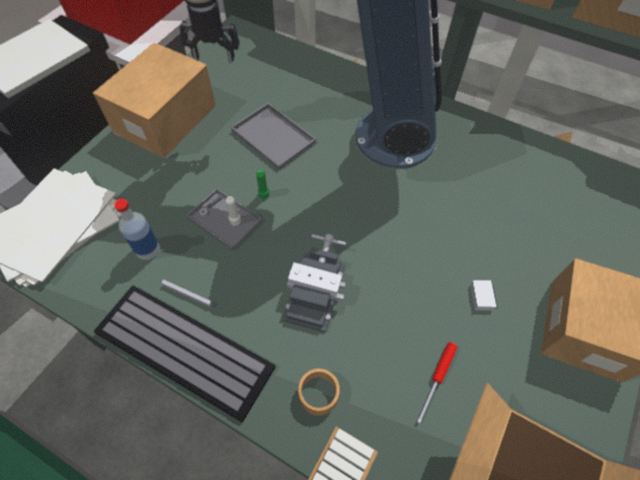

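View pics/side0.png

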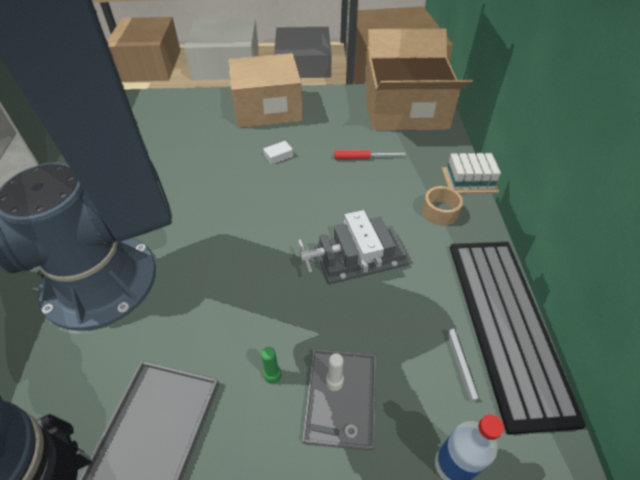

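Scene view: the white drift is at scene (233,210) / side (335,370), in the small tray. The look-alikes are the green drift at scene (262,185) / side (270,363), the large tray at scene (272,135), and the spare parallel at scene (187,292). I choose the white one in the small tray, with the nut beside it. The plate is at scene (315,277) / side (363,235).

```bash
python3 - <<'E'
from h import *
P={}
for n in ('scene','side'):
    z=np.load(n+'0.npz',allow_pickle=True); im,d,c=z['im'],z['d'],z['c'].item()
    p=pts(c,d); hsv=cv2.cvtColor(im,cv2.COLOR_BGR2HSV); P[n]=(im,d,c,p)
    u0,v0=(233,210) if n=='scene' else (335,370)
    m=np.zeros((480,640),bool); m[v0-22:v0+22,u0-14:u0+14]=1
    m&=(p[...,2]>.03)&(d>0)
    q=p[m]; print(n,'drift pts',len(q),q[:,2].max())
    t=q[(q[:,2]>.095)]; print(' top',t.mean(0), len(t)); b=q[(q[:,2]>.04)&(q[:,2]<.09)]; print(' body',b.mean(0), b.min(0),b.max(0))
    u0,v0=(315,277) if n=='scene' else (363,238)
    m=np.zeros((480,640),bool); m[v0-40:v0+40,u0-40:u0+40]=1
    m&=(p[...,2]>.079)&(p[...,2]<.11)&(d>0)&(hsv[...,2]>140)
    k,l,st,ce=cv2.connectedComponentsWithStats(m.astype('uint8')); i=1+st[1:,4].argmax(); m=l==i
    q=p[m]; A=np.c_[q[:,:2]-q[:,:2].mean(0),np.ones(len(q))]
    co=np.linalg.lstsq(A,q[:,2],rcond=None)[0]
    r=cv2.minAreaRect(q[:,:2].astype('float32')*1000)
    print(' plate',len(q),q.mean(0),co,'rect',r, 'box',cv2.boxPoints(r).round(1).tolist())
    # tray contour points rim
    u0,v0=(225,218) if n=='scene' else (340,398)
    m=np.zeros((480,640),bool); m[v0-55:v0+55,u0-45:u0+45]=1
    m&=(p[...,2]>.011)&(p[...,2]<.022)&(d>0)
    q=p[m]; r=cv2.minAreaRect(q[:,:2].astype('float32')*1000); print(' tray',r)
big=np.hstack([cv2.resize(P['scene'][0][170:260,180:280],(400,360),interpolation=3),cv2.resize(P['side'][0][335:455,290:390],(400,480),interpolation=3)[:360]])
big2=np.hstack([cv2.resize(P['scene'][0][225:335,270:360],(400,480),interpolation=3)[:240*2],cv2.resize(P['side'][0][200:290,300:415],(400,313),interpolation=3)[:300].repeat(1,0) if 0 else cv2.resize(P['side'][0][195:290,300:415],(400,480),interpolation=3)])
cv2.imwrite('pics/crop1.png',cv2.resize(np.vstack([big,big2]),(800,600)) )
E
```

```text
scene drift pts 204 0.10570043621522784
 top [ 0.51146436 -0.24499573  0.10064776] 64
 body [ 0.51599765 -0.24008817  0.06500748] [ 0.50138542 -0.25466357  0.0402355 ] [ 0.52364258 -0.23302279  0.08909787]
 plate 913 [0.58651974 0.05119166 0.08655087] [-0.0066683  -0.03621039  0.08655087] rect ((585.0526123046875, 50.38764190673828), (48.9264030456543, 120.14878845214844), 14.793325424194336) box [[546.0999755859375, 102.19999694824219], [576.7000122070312, -13.899999618530273], [624.0, -1.399999976158142], [593.4000244140625, 114.69999694824219]]
 tray ((481.5767822265625, -268.702880859375), (172.83580017089844, 199.4556427001953), 82.74260711669922)
side drift pts 395 0.1061804985691085
 top [ 0.50739416 -0.24954261  0.10235912] 171
 body [ 0.50649589 -0.25682989  0.06536549] [ 0.49524388 -0.260489    0.0406062 ] [ 0.51957989 -0.24538058  0.08953151]
 plate 973 [0.58306497 0.04344332 0.08776061] [ 0.03701696 -0.01167526  0.08776061] rect ((583.1041259765625, 49.807960510253906), (46.130088806152344, 121.956787109375), 14.352517127990723) box [[545.5999755859375, 103.19999694824219], [575.9000244140625, -15.0], [620.5999755859375, -3.5], [590.2999877929688, 114.5999984741211]]
 tray ((518.066650390625, -274.9854736328125), (171.4025115966797, 120.67689514160156), 82.62208557128906)
```

View pics/crop1.png

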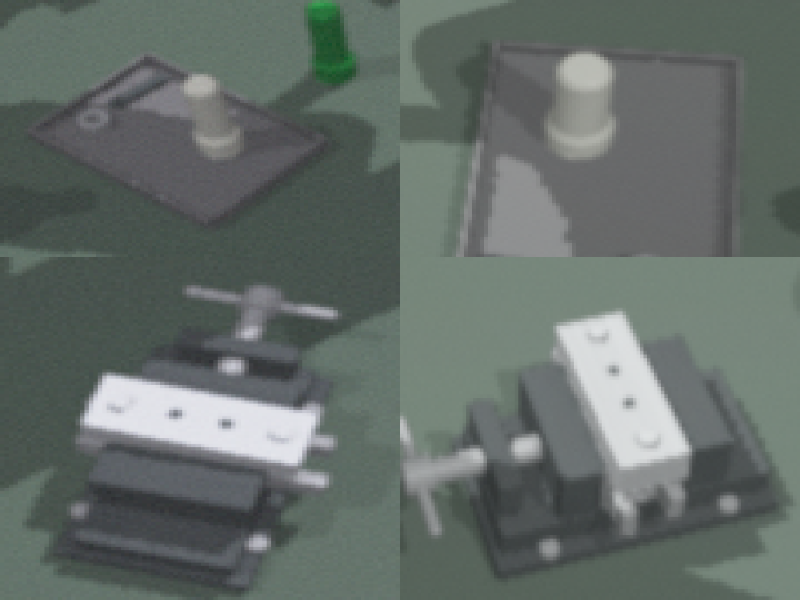

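The crop shows the upright white drift in the small tray and the plate in the vise with its bosses at both ends. Next is a near look at the drift with the wrist camera.

```bash
cat >> h.py <<'E'
def inc(p,yawy=None,o=None):
    """increments to TCP world pos p, tool down, tool y axis (mod pi) at world yaw yawy"""
    s=arm.observe(); R0=Rm(s['orientation'])
    if yawy is None: y=R0[:,1]
    else: y=np.array([np.cos(yawy),np.sin(yawy),0]); y=y if y@R0[:,1]>=0 else -y
    y=np.array([y[0],y[1],0]);y/=np.linalg.norm(y); z=np.array([0,0,-1.]); R1=np.c_[np.cross(y,z),y,z]
    sh=R0.T@(np.array(p)-s['eef_pos'])/.3; tu=R.from_matrix(R0.T@R1).as_rotvec()/(np.pi/2)
    print('inc',sh.round(4),tu.round(4),'rows',np.abs(sh).max()*.3/.0625,np.linalg.norm(tu)*90/10.7)
E
python3 - <<'E'
from h import *
s=arm.observe(); print(Rm(s['orientation']).round(3))
c=arm.calibration('wrist'); R0=Rm(s['orientation'])
print('cam in tool',R0.T@(c['xyz']-s['eef_pos']), (R0.T@Rm(c['orientation'])).round(3))
c=arm.calibration('side'); print('green',onplane(c,272,380,0.))
inc([.47,-.26,.25])
inc([.51,-.25,.25],np.arctan2(-.25,.51)+np.pi/2)
E
```

```text
[[ 0.906  0.423 -0.001]
 [ 0.423 -0.906  0.001]
 [-0.    -0.001 -1.   ]]
cam in tool [ 0.0659199  -0.00041816 -0.14249003] [[-0.    -0.965 -0.263]
 [ 1.    -0.001  0.001]
 [-0.001 -0.263  0.965]]
green [ 0.39222324 -0.23758302  0.        ]
inc [ 1.053  -0.301  -0.0636] [-0.0007  0.      0.    ] rows 5.054232056679931 0.006257122382988326
inc [ 1.1879 -0.2748 -0.0637] [-7.000e-04  3.000e-04  5.682e-01] rows 5.701836593994517 4.779194968277369
```

{"op": "move_arm", "data": {
  "increments": [
    [[85,0.2,-0.06,-0.02,0,0,0],[85,0.4,-0.12,-0.04,0,0,0],[85,0.6,-0.18,-0.05,0,0,0],[85,0.8,-0.24,-0.06,0,0,0],[85,0.98,-0.3,-0.06,0,0,0],[85,0.98,-0.3,-0.06,0,0,0],[85,0.98,-0.3,-0.06,0,0,0]]
  ]
}}

```text
clock: 1.02
eef_pos: [0.4502, -0.2696, 0.249]
orientation: [-3.066, -0.682, 0.001]
contact_force: [-0.9, 0.1, 0.3]
grip_width: 0.991
```

```bash
python3 - <<'E'
from h import *
c=arm.calibration('wrist'); im,d=arm.capture('wrist'); s=arm.observe(); print(s['clock'],s['eef_pos'],s['contact_force'])
cv2.imwrite('pics/w1.png',im); np.savez('w1.npz',im=im,d=d,c=np.array(c,dtype=object))
print(proj(c,[[.51,-.25,.104]]))
p=pts(c,d); m=(p[...,2]>.03)&(p[...,2]<.11)&(np.hypot(p[...,0]-.51,p[...,1]+.25)<.04)&(d>0)
q=p[m]; t=q[q[:,2]>.095]; print(len(q),'top',t.mean(0),t.min(0),t.max(0),cv2.minEnclosingCircle(t[:,:2].astype('float32')))
E
```

```text
1.075 [ 0.44977719 -0.27013719  0.24911815] [ 0.07890139 -0.17876317 -0.93266189]
[[324.20970558 133.15954849]]
1134 top [ 0.50728447 -0.2467715   0.10319684] [ 0.49511906 -0.25902761  0.09750405] [ 0.51934212 -0.23443938  0.10679059] ((0.5070835947990417, -0.2468608021736145), 0.012534650042653084)
```

View pics/w1.png

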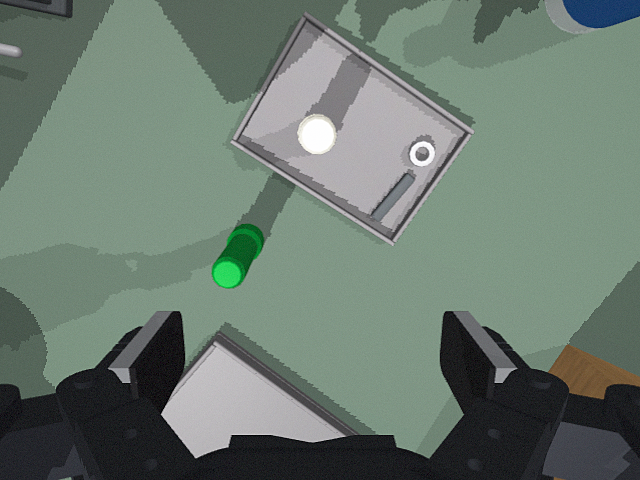

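The near view shows the white drift top at (317,134), the nut at (422,153), the key at (393,197) and the green look-alike at (235,262), which is well clear. Next I move over the drift, go down and grip it.

{"op": "move_arm", "data": {
  "increments": [
    [[85,0.1,0.005,0.1,0,0,0],[85,0.206,0.01,0.2,0,0,0],[85,0.206,0.01,0.3,0,0,0],[85,0.206,0.01,0.42,0,0,0],[85,0.206,0.01,0.53,0,0,0],[85,0.206,0.01,0.63,0,0,0],[85,0.206,0.01,0.63,0,0,0]]
  ]
}}

```text
clock: 1.95
eef_pos: [0.5052, -0.2469, 0.0585]
orientation: [-3.065, -0.676, 0.006]
contact_force: [-0.2, 0.3, 0.5]
grip_width: 0.995
```

{"op": "move_arm", "data": {
  "increments": [
    [[60,0,0,0,0,0,0],[40,0,0,0,0,0,0],[28,0,0,0,0,0,0],[18,0,0,0,0,0,0],[10,0,0,0,0,0,0],[10,0,0,0,0,0,0],[10,0,0,0,0,0,0],[10,0,0,0,0,0,0]]
  ]
}}

```text
clock: 2.95
eef_pos: [0.5081, -0.2465, 0.0613]
orientation: [3.066, 0.681, 0.002]
contact_force: [-1.5, 0.5, 5.5]
grip_width: 0.277
```

```bash
python3 - <<'E'
from h import *
s=arm.observe(); print({k:s[k] for k in('clock','eef_pos','orientation','contact_force','grip_width')})
E
```

```text
{'clock': 2.95, 'eef_pos': array([ 0.50814514, -0.2464917 ,  0.06127994]), 'orientation': array([3.06594024e+00, 6.80737633e-01, 1.68287996e-03]), 'contact_force': array([-1.5270886 ,  0.48143142,  5.4611077 ]), 'grip_width': 0.2767140230864058}
```

{"op": "move_arm", "data": {
  "increments": [
    [[10,0,0,-0.08,0,0,0],[10,0,0,-0.24,0,0,0],[10,0,0,-0.4,0,0,0],[10,0.08,-0.16,-0.5,0,0,0],[10,0.17,-0.34,-0.6,0,0,0],[10,0.25,-0.5,-0.663,0,0,0],[10,0.32,-0.66,-0.663,0,0,0],[10,0.382,-0.787,-0.663,0,0,0]]
  ]
}}

```text
clock: 3.95
eef_pos: [0.5114, 0.0181, 0.26]
orientation: [3.067, 0.682, 0.002]
contact_force: [-0.4, -0.6, -0.2]
grip_width: 0.273
```

{"op": "move_arm", "data": {
  "increments": [
    [[10,0,0,0,0,0,0],[10,0,0,0,0,0,0],[10,0,0,0,0,0,0]]
  ]
}}

```text
clock: 4.32
eef_pos: [0.5116, 0.0152, 0.2593]
orientation: [3.067, 0.679, -0.0]
contact_force: [0.4, -0.1, -0.2]
grip_width: 0.269
```

```bash
python3 - <<'E'
from h import *
c=arm.calibration('wrist'); im,d=arm.capture('wrist'); s=arm.observe(); print(s['clock'],s['eef_pos'],s['contact_force'],s['grip_width'])
cv2.imwrite('pics/w2.png',im); np.savez('w2.npz',im=im,d=d,c=np.array(c,dtype=object))
print(proj(c,[[.5845,.05,.088]]))
E
```

```text
4.375 [0.51161821 0.01511034 0.25919408] [ 0.22319241  0.07913733 -0.54104275] 0.27068857298987803
[[311.03225121 105.59568604]]
```

View pics/w2.png

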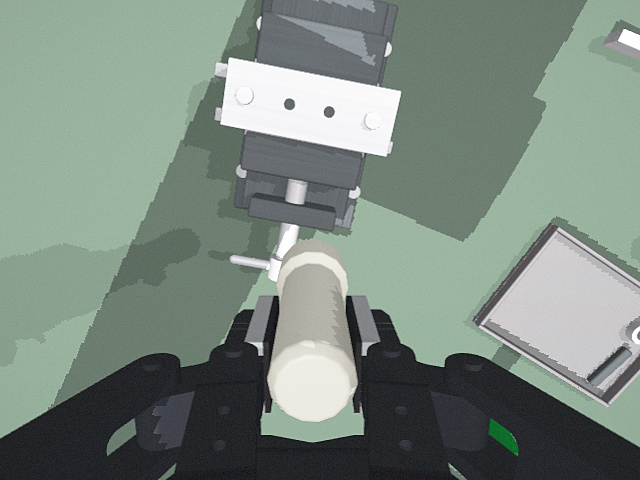

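The wrist view shows the drift gripped straight with its foot at (312,265). The bosses are at (244,96) (left, +y) and (373,121) (right), the holes at (289,104) and (329,112), and the parallel ends at (220,70), (220,114) and (391,147).

```bash
cat >> h.py <<'E'
def plate(c,im,d,ul=(244,96),ur=(373,121)):
    p=pts(c,d); g=cv2.cvtColor(im,cv2.COLOR_BGR2GRAY)
    m=(p[...,2]>.075)&(p[...,2]<.112)&(g>170)&(np.hypot(p[...,0]-.5845,p[...,1]-.05)<.075)
    k,l,st,ce=cv2.connectedComponentsWithStats(m.astype('uint8')); m=l==1+st[1:,4].argmax()
    q=p[m]; ctr=np.array(cv2.minAreaRect(q[:,:2].astype('float32')*1000)[0])/1000; r=cv2.minAreaRect(q[:,:2].astype('float32')*1000)
    b=cv2.boxPoints(r); e=[b[1]-b[0],b[2]-b[1]]; e=max(e,key=np.linalg.norm); e=e/np.linalg.norm(e); e=e if e[1]>0 else -e
    n=np.array([e[1],-e[0]]); t=(q[:,:2]-ctr)@e; w=(q[:,:2]-ctr)@n; s=(abs(w)<.016)&(abs(t)<.055)&(abs(abs(t)-.045)>.011)
    a=np.polyfit(t[s],q[s,2],1)
    hb=[np.median(q[(abs(t-k)<.004)&(abs(w)<.004),2]) for k in(.045,-.045)]
    print('ctr',ctr,'size',r[1],'yaw',np.degrees(np.arctan2(-e[0],e[1])),'slope/mid',a,'plane at L,mid,R mm',(np.polyval(a,[.045,0,-.045])*1e3).round(2),'boss depth z',hb)
    print('L,R bosses',ctr+.045*e,ctr-.045*e)
    return ctr,e
E
python3 - <<'E'
from h import *
z=np.load('w2.npz',allow_pickle=True); im,d,c=z['im'],z['d'],z['c'].item()
plate(c,im,d)
for u,v,h in((244,96,.095),(373,121,.095)): print(onplane(c,u,v,h))
p=pts(c,d)
# bench height bias check and vise jaw height, tray floor
for u,v in((120,100),(450,350),(330,165),(345,60),(220,71),(220,114),(391,147)): print((u,v),p[v-1:v+2,u-1:u+2].reshape(-1,3).mean(0).round(4))
# foot bottom of drift edge
f=p[235:262,280:345].reshape(-1,3); f=f[f[:,2]>.17]; print('drift low z',f[:,2].min(), f.mean(0)) 
E
```

```text
ctr [0.58263196 0.05067212] size (44.834625244140625, 120.66839599609375) yaw 14.306858 slope/mid [-0.03725844  0.08810682] plane at L,mid,R mm [86.43 88.11 89.78] boss depth z [np.float64(0.09043772561759769), np.float64(0.0939042656357138)]
L,R bosses [0.57151178 0.0942765 ] [0.59375213 0.00706774]
[0.57074219 0.09337209 0.095     ]
[0.59296533 0.00721862 0.095     ]
(120, 100) [5.213e-01 2.068e-01 1.000e-04]
(450, 350) [ 4.304e-01 -1.799e-01 -1.000e-04]
(330, 165) [0.5525 0.0194 0.0721]
(345, 60) [0.6231 0.0414 0.0726]
(220, 71) [0.5795 0.1231 0.0544]
(220, 114) [0.5514 0.1096 0.0651]
(391, 147) [ 0.5845 -0.0203  0.049 ]
drift low z 0.20214098068216974 [0.52325808 0.02078674 0.2185717 ]
```

{"op": "move_arm", "data": {
  "increments": [
    [[10,0.1,0.05,0,0,0,0],[10,0.2,0.12,0,0,0,0],[10,0.235,0.14,0.1,0,0,0],[10,0.235,0.14,0.2,0,0,0],[10,0.235,0.14,0.297,0,0,0],[10,0.235,0.14,0.297,0,0,0],[10,0.235,0.14,0.297,0,0,0]]
  ]
}}

```text
clock: 5.25
eef_pos: [0.5938, 0.0073, 0.1712]
orientation: [3.067, 0.679, 0.002]
contact_force: [-0.1, 0.6, -0.3]
grip_width: 0.273
```

```bash
python3 - <<'E'
from h import *
s=arm.observe(); print(s['clock'],s['eef_pos'],s['contact_force'],s['grip_width'])
for n in('scene','side'):
    c=arm.calibration(n); im,d=arm.capture(n); cv2.imwrite(f'pics/{n}1.png',im)
    u,v=proj(c,[.585,.05,.1]).astype(int); cr=cv2.resize(im[v-55:v+35,u-60:u+60],(400,300),interpolation=3)
    A=cr if n=='scene' else np.hstack([A,cr])
cv2.imwrite('pics/crop2.png',A)
E
```

```text
5.25 [0.59378202 0.00729199 0.17122857] [-0.07168196  0.59116219 -0.34412146] 0.27254430872401786
```

View pics/crop2.png

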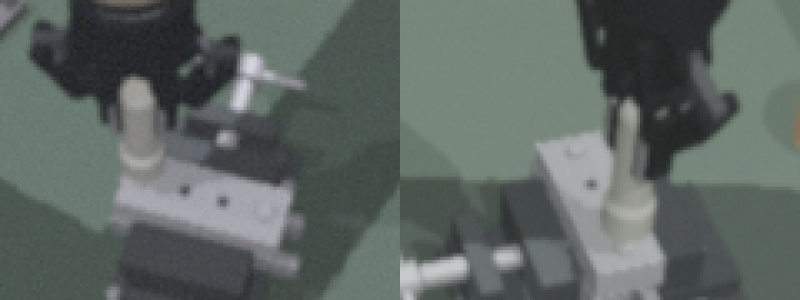

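Both crops show the drift upright over the right boss. Next I lower it slowly until it touches.

{"op": "move_arm", "data": {
  "increments": [
    [[10,0,0,0.02,0,0,0],[10,0,0,0.04,0,0,0],[10,0,0,0.055,0,0,0],[10,0,0,0.058,0,0,0],[10,0,0,0.061,0,0,0],[10,0,0,0.064,0,0,0],[10,0,0,0.067,0,0,0],[10,0,0,0.067,0,0,0]]
  ]
}}

```text
clock: 6.35
eef_pos: [0.5935, 0.0079, 0.1511]
orientation: [3.067, 0.681, 0.002]
contact_force: [-2.5, 0.7, 6.3]
grip_width: 0.277
```

{"op": "move_arm", "data": {
  "increments": [
    [[10,0,0,0.003,0,0,0],[10,0,0,0.006,0,0,0],[10,0,0,0.006,0,0,0]]
  ]
}}

```text
clock: 6.72
eef_pos: [0.5937, 0.0078, 0.1498]
orientation: [3.066, 0.681, 0.003]
contact_force: [-3.7, -0.6, 11.1]
grip_width: 0.272
```

{"op": "move_arm", "data": {
  "increments": [
    [[10,0,0,0.003,0,0,0],[10,0,0,0.006,0,0,0],[10,0,0,0.009,0,0,0],[10,0,0,0.012,0,0,0],[10,0,0,0.012,0,0,0]]
  ]
}}

```text
clock: 7.35
eef_pos: [0.5937, 0.0077, 0.1462]
orientation: [3.066, 0.68, 0.003]
contact_force: [-2.9, 0.0, 10.9]
grip_width: 0.277
```

{"op": "move_arm", "data": {
  "increments": [
    [[10,0,0,0.003,0,0,0],[10,0,0,0.006,0,0,0],[10,0,0,0.009,0,0,0],[10,0,0,0.009,0,0,0]]
  ]
}}

```text
clock: 7.85
eef_pos: [0.5937, 0.0077, 0.1436]
orientation: [3.066, 0.68, 0.003]
contact_force: [-2.5, -1.6, 11.4]
grip_width: 0.281
```

{"op": "move_arm", "data": {
  "increments": [
    [[10,0,0,0.003,0,0,0],[10,0,0,0.006,0,0,0],[10,0,0,0.006,0,0,0]]
  ]
}}

```text
clock: 8.22
eef_pos: [0.5939, 0.0073, 0.1419]
orientation: [3.066, 0.68, 0.003]
contact_force: [-3.0, -2.4, 12.3]
grip_width: 0.28
```

{"op": "move_arm", "data": {
  "increments": [
    [[10,0,0,0.003,0,0,0],[10,0,0,0.003,0,0,0]]
  ]
}}

```text
clock: 8.48
eef_pos: [0.5939, 0.0072, 0.1411]
orientation: [3.065, 0.68, 0.004]
contact_force: [-2.9, -1.9, 11.7]
grip_width: 0.277
```

{"op": "move_arm", "data": {
  "increments": [
    [[10,0,0,-0.04,0,0,0],[10,0,0,-0.09,0,0,0],[10,0.02,-0.1,-0.09,0,0,0],[10,0.04,-0.2,-0.09,0,0,0],[10,0.054,-0.293,-0.09,0,0,0],[10,0.054,-0.293,-0.09,0,0,0],[10,0.054,-0.293,-0.065,0,0,0],[10,0.054,-0.293,-0.04,0,0,0]]
  ]
}}

```text
clock: 9.48
eef_pos: [0.571, 0.0936, 0.1507]
orientation: [3.067, 0.679, -0.0]
contact_force: [-0.5, -0.5, -0.7]
grip_width: 0.274
```

{"op": "move_arm", "data": {
  "increments": [
    [[10,0,0,0.003,0,0,0],[10,0,0,0.006,0,0,0],[10,0,0,0.009,0,0,0],[10,0,0,0.012,0,0,0],[10,0,0,0.012,0,0,0]]
  ]
}}

```text
clock: 10.1
eef_pos: [0.5707, 0.0944, 0.1476]
orientation: [-3.067, -0.681, 0.0]
contact_force: [0.8, -0.1, -1.6]
grip_width: 0.276
```

{"op": "move_arm", "data": {
  "increments": [
    [[10,0,0,0.003,0,0,0],[10,0,0,0.006,0,0,0],[10,0,0,0.009,0,0,0],[10,0,0,0.009,0,0,0]]
  ]
}}

```text
clock: 10.6
eef_pos: [0.5707, 0.0944, 0.1448]
orientation: [-3.067, -0.681, 0.0]
contact_force: [0.8, -0.6, -1.2]
grip_width: 0.28
```

{"op": "move_arm", "data": {
  "increments": [
    [[10,0,0,0.003,0,0,0],[10,0,0,0.006,0,0,0],[10,0,0,0.006,0,0,0]]
  ]
}}

```text
clock: 10.98
eef_pos: [0.5707, 0.0944, 0.143]
orientation: [-3.067, -0.681, 0.0]
contact_force: [0.6, -0.2, -0.2]
grip_width: 0.277
```

{"op": "move_arm", "data": {
  "increments": [
    [[10,0,0,0.003,0,0,0],[10,0,0,0.006,0,0,0],[10,0,0,0.006,0,0,0]]
  ]
}}

```text
clock: 11.35
eef_pos: [0.5708, 0.0944, 0.1412]
orientation: [-3.067, -0.681, 0.0]
contact_force: [0.7, -0.6, -0.4]
grip_width: 0.276
```

{"op": "move_arm", "data": {
  "increments": [
    [[10,0,0,0.003,0,0,0],[10,0,0,0.006,0,0,0],[10,0,0,0.006,0,0,0]]
  ]
}}

```text
clock: 11.72
eef_pos: [0.5711, 0.0945, 0.141]
orientation: [-3.067, -0.681, -0.003]
contact_force: [-3.0, 0.2, 10.8]
grip_width: 0.279
```

{"op": "move_arm", "data": {
  "increments": [
    [[10,0,0,-0.06,0,0,0],[10,0,0,-0.2,0,0,0],[10,-0.1,0.05,-0.3,0,0,0],[10,-0.2,0.1,-0.397,0,0,0],[10,-0.289,0.154,-0.397,0,0,0],[10,-0.289,0.154,-0.397,0,0,0],[10,-0.289,0.154,-0.397,0,0,0]]
  ]
}}

```text
clock: 12.6
eef_pos: [0.512, 0.016, 0.2585]
orientation: [-3.067, -0.68, -0.0]
contact_force: [0.3, -0.8, -0.6]
grip_width: 0.278
```

```bash
cat > look.py <<'E'
from h import *
import sys
c=arm.calibration('wrist'); im,d=arm.capture('wrist'); s=arm.observe(); print(s['clock'],s['eef_pos'],s['contact_force'])
n=sys.argv[1]; cv2.imwrite(f'pics/{n}.png',im)
ct,e=plate(c,im,d); p=pts(c,d)
for u,v in((330,165),(345,60)): print('jaw',p[v-1:v+2,u-1:u+2,2].mean())
for col in(300,312,324):
    x=p[225:420,col]; x=x[x[:,2]>.15]; print('drift z rel TCP lo/hi',x[:,2].min()-s['eef_pos'][2],x[:,2].max()-s['eef_pos'][2])
E
python3 look.py w3; python3 - <<'E'
from h import *
z=np.load('w2.npz',allow_pickle=True); p=pts(z['c'].item(),z['d'])
for col in(300,312,324):
    x=p[225:420,col]; x=x[x[:,2]>.15]; print('before',x[:,2].min()-.2592,x[:,2].max()-.2592)
E
```

```text
12.65 [0.51210654 0.01622932 0.25838408] [ 0.3789957  -0.32397047 -0.75176   ]
ctr [0.58280518 0.04998843] size (44.94527053833008, 120.7352294921875) yaw 14.305883 slope/mid [-0.00218635  0.0797631 ] plane at L,mid,R mm [79.66 79.76 79.86] boss depth z [np.float64(0.08365879285797856), np.float64(0.08379331545029547)]
L,R bosses [0.57168574 0.09359299] [0.59392461 0.00638386]
jaw 0.07181020256909264
jaw 0.07228071656904594
drift z rel TCP lo/hi -0.055127718603094816 0.04382246370648002
drift z rel TCP lo/hi -0.055420621288600674 0.14266668567700297
drift z rel TCP lo/hi -0.056117858497437445 0.14266668567700297
before -0.055901327985100696 0.1425082624824242
before -0.056419933875721834 0.043492616654001615
before -0.05523601251563354 0.04404248519752285
```

The drift has not slipped, and the plate already sits home: its top is at 79.7 mm (left) and 79.9 mm (right). Next I wedge each boss with 20–25 N.

{"op": "move_arm", "data": {
  "increments": [
    [[10,0.1,-0.05,0,0,0,0],[10,0.2,-0.1,0,0,0,0],[10,0.289,-0.15,0.1,0,0,0],[10,0.289,-0.15,0.2,0,0,0],[10,0.289,-0.15,0.3,0,0,0],[10,0.289,-0.15,0.36,0,0,0],[10,0.289,-0.15,0.38,0,0,0],[10,0.289,-0.15,0.38,0,0,0]]
  ]
}}

```text
clock: 13.65
eef_pos: [0.5714, 0.0937, 0.1444]
orientation: [-3.067, -0.681, 0.001]
contact_force: [0.3, 0.4, -0.7]
grip_width: 0.273
```

{"op": "move_arm", "data": {
  "increments": [
    [[10,0,0,0.003,0,0,0],[10,0,0,0.006,0,0,0],[10,0,0,0.009,0,0,0],[10,0,0,0.011,0,0,0],[10,0,0,0.013,0,0,0],[10,0,0,0.013,0,0,0]]
  ]
}}

```text
clock: 14.4
eef_pos: [0.5714, 0.0933, 0.1411]
orientation: [-3.067, -0.681, -0.001]
contact_force: [-0.4, -0.5, 3.1]
grip_width: 0.276
```

{"op": "move_arm", "data": {
  "increments": [
    [[10,0,0,0.002,0,0,0],[10,0,0,0.004,0,0,0],[10,0,0,0.004,0,0,0]]
  ]
}}

```text
clock: 14.78
eef_pos: [0.5716, 0.0934, 0.1409]
orientation: [-3.067, -0.681, -0.003]
contact_force: [-3.7, 0.4, 11.5]
grip_width: 0.275
```

{"op": "move_arm", "data": {
  "increments": [
    [[10,0,0,0.002,0,0,0],[10,0,0,0.002,0,0,0]]
  ]
}}

```text
clock: 15.02
eef_pos: [0.5717, 0.0934, 0.1407]
orientation: [-3.067, -0.681, -0.003]
contact_force: [-4.4, -0.2, 16.0]
grip_width: 0.277
```

{"op": "move_arm", "data": {
  "increments": [
    [[10,0,0,0.002,0,0,0],[10,0,0,0.002,0,0,0]]
  ]
}}

```text
clock: 15.28
eef_pos: [0.5718, 0.0934, 0.1405]
orientation: [-3.067, -0.681, -0.004]
contact_force: [-4.2, -0.2, 18.5]
grip_width: 0.277
```

{"op": "move_arm", "data": {
  "increments": [
    [[10,0,0,0.001,0,0,0],[10,0,0,0.001,0,0,0],[10,0,0,0.001,0,0,0]]
  ]
}}

```text
clock: 15.65
eef_pos: [0.5718, 0.0935, 0.1404]
orientation: [-3.067, -0.681, -0.005]
contact_force: [-4.2, -0.3, 21.1]
grip_width: 0.28
```

{"op": "move_arm", "data": {
  "increments": [
    [[10,0,0,0.001,0,0,0],[10,0,0,0.001,0,0,0],[10,0,0,0.001,0,0,0]]
  ]
}}

```text
clock: 16.02
eef_pos: [0.5718, 0.0935, 0.1402]
orientation: [-3.067, -0.681, -0.005]
contact_force: [-5.6, -1.0, 22.3]
grip_width: 0.28
```

{"op": "move_arm", "data": {
  "increments": [
    [[10,0,0,-0.005,0,0,0],[10,0,0,-0.03,0,0,0],[10,0,0,-0.09,0,0,0],[10,-0.02,0.1,-0.09,0,0,0],[10,-0.04,0.2,-0.09,0,0,0],[10,-0.054,0.293,-0.09,0,0,0],[10,-0.054,0.293,-0.05,0,0,0],[10,-0.054,0.293,-0.02,0,0,0]]
  ]
}}

```text
clock: 17.02
eef_pos: [0.5933, 0.0071, 0.1426]
orientation: [-3.066, -0.68, 0.002]
contact_force: [0.5, 0.5, -1.0]
grip_width: 0.277
```

{"op": "move_arm", "data": {
  "increments": [
    [[10,0,0,0.002,0,0,0],[10,0,0,0.004,0,0,0],[10,0,0,0.006,0,0,0],[10,0,0,0.008,0,0,0],[10,0,0,0.01,0,0,0],[10,0,0,0.01,0,0,0]]
  ]
}}

```text
clock: 17.77
eef_pos: [0.5938, 0.0068, 0.1408]
orientation: [-3.067, -0.681, -0.0]
contact_force: [-0.8, -0.2, 0.2]
grip_width: 0.278
```

{"op": "move_arm", "data": {
  "increments": [
    [[10,0,0,0.002,0,0,0],[10,0,0,0.004,0,0,0],[10,0,0,0.006,0,0,0],[10,0,0,0.006,0,0,0]]
  ]
}}

```text
clock: 18.27
eef_pos: [0.5941, 0.0068, 0.1405]
orientation: [3.067, 0.681, 0.003]
contact_force: [-2.4, 0.7, 11.9]
grip_width: 0.278
```

{"op": "move_arm", "data": {
  "increments": [
    [[10,0,0,0.002,0,0,0],[10,0,0,0.002,0,0,0]]
  ]
}}

```text
clock: 18.52
eef_pos: [0.5942, 0.0068, 0.1404]
orientation: [3.067, 0.681, 0.004]
contact_force: [-4.3, -0.4, 16.4]
grip_width: 0.276
```

{"op": "move_arm", "data": {
  "increments": [
    [[10,0,0,0.002,0,0,0],[10,0,0,0.002,0,0,0]]
  ]
}}

```text
clock: 18.77
eef_pos: [0.5943, 0.0068, 0.1403]
orientation: [3.066, 0.681, 0.005]
contact_force: [-4.9, 1.2, 19.8]
grip_width: 0.277
```

{"op": "move_arm", "data": {
  "increments": [
    [[10,0,0,0.001,0,0,0],[10,0,0,0.001,0,0,0],[10,0,0,0.001,0,0,0]]
  ]
}}

```text
clock: 19.15
eef_pos: [0.5944, 0.0068, 0.1402]
orientation: [3.066, 0.68, 0.005]
contact_force: [-5.8, -1.2, 21.9]
grip_width: 0.278
```

{"op": "move_arm", "data": {
  "increments": [
    [[10,0,0,0.001,0,0,0],[10,0,0,0.001,0,0,0],[10,0,0,0.001,0,0,0]]
  ]
}}

```text
clock: 19.52
eef_pos: [0.5944, 0.0068, 0.1401]
orientation: [3.066, 0.68, 0.006]
contact_force: [-6.2, 0.3, 23.6]
grip_width: 0.274
```

{"op": "move_arm", "data": {
  "increments": [
    [[10,0,0,-0.01,0,0,0],[10,0,0,-0.04,0,0,0],[10,0,0,-0.1,0,0,0],[10,0.02,-0.1,-0.1,0,0,0],[10,0.04,-0.2,-0.1,0,0,0],[10,0.052,-0.291,-0.1,0,0,0],[10,0.052,-0.291,-0.06,0,0,0],[10,0.052,-0.291,-0.025,0,0,0]]
  ]
}}

```text
clock: 20.52
eef_pos: [0.571, 0.0922, 0.1438]
orientation: [3.067, 0.681, -0.001]
contact_force: [-0.1, 0.2, -1.0]
grip_width: 0.275
```

{"op": "move_arm", "data": {
  "increments": [
    [[10,0,0,0.004,0,0,0],[10,0,0,0.008,0,0,0],[10,0,0,0.012,0,0,0],[10,0,0,0.014,0,0,0],[10,0,0,0.016,0,0,0],[10,0,0,0.018,0,0,0],[10,0,0,0.018,0,0,0]]
  ]
}}

```text
clock: 21.4
eef_pos: [0.5713, 0.0924, 0.1405]
orientation: [3.067, 0.681, 0.003]
contact_force: [-2.4, -0.7, 8.6]
grip_width: 0.276
```

{"op": "move_arm", "data": {
  "increments": [
    [[10,0,0,0.001,0,0,0],[10,0,0,0.002,0,0,0],[10,0,0,0.002,0,0,0]]
  ]
}}

```text
clock: 21.78
eef_pos: [0.5714, 0.0925, 0.1404]
orientation: [3.067, 0.681, 0.004]
contact_force: [-3.6, -0.8, 13.0]
grip_width: 0.275
```

{"op": "move_arm", "data": {
  "increments": [
    [[10,0,0,0.002,0,0,0],[10,0,0,0.003,0,0,0],[10,0,0,0.003,0,0,0]]
  ]
}}

```text
clock: 22.15
eef_pos: [0.5716, 0.0926, 0.1402]
orientation: [3.067, 0.681, 0.005]
contact_force: [-4.7, -0.4, 20.0]
grip_width: 0.275
```

{"op": "move_arm", "data": {
  "increments": [
    [[10,0,0,0.001,0,0,0],[10,0,0,0.002,0,0,0],[10,0,0,0.002,0,0,0]]
  ]
}}

```text
clock: 22.52
eef_pos: [0.5716, 0.0927, 0.1401]
orientation: [3.067, 0.681, 0.006]
contact_force: [-5.6, -0.4, 23.4]
grip_width: 0.278
```

{"op": "move_arm", "data": {
  "increments": [
    [[10,0,0,-0.01,0,0,0],[10,0,0,-0.1,0,0,0],[10,0,0,-0.25,0,0,0],[10,-0.15,0.08,-0.397,0,0,0],[10,-0.288,0.148,-0.397,0,0,0],[10,-0.288,0.148,-0.397,0,0,0],[10,-0.288,0.148,-0.397,0,0,0]]
  ]
}}

```text
clock: 23.4
eef_pos: [0.5117, 0.0157, 0.2562]
orientation: [-3.067, -0.68, -0.001]
contact_force: [1.2, 0.7, -0.9]
grip_width: 0.277
```

```bash
python3 look.py w4; python3 -c "
from h import *
inc([.507,-.247,.12]); inc([.507,-.247,.0615])"
```

```text
23.45 [0.51191567 0.0160406  0.2559322 ] [ 0.14003707 -0.36195947 -0.79313748]
ctr [0.58279907 0.04985984] size (44.858272552490234, 120.69232940673828) yaw 14.337576 slope/mid [-0.00448416  0.07915345] plane at L,mid,R mm [78.95 79.15 79.36] boss depth z [np.float64(0.0829295690828244), np.float64(0.0832794525168497)]
L,R bosses [0.57165552 0.09345825] [0.59394262 0.00626143]
jaw 0.07178932111261987
jaw 0.07202563683360669
drift z rel TCP lo/hi -0.05608883497293907 0.14279032626799282
drift z rel TCP lo/hi -0.05538073821754616 0.14279032626799282
drift z rel TCP lo/hi -0.055493313566246594 0.14279032626799282
inc [-0.3859  0.7877  0.4528] [-0.0002 -0.0001 -0.    ] rows 3.780841644207094 0.0018484636687561972
inc [-0.3859  0.7877  0.6478] [-0.0002 -0.0001 -0.    ] rows 3.7811547223267237 0.0018484636687561972
```

View pics/w4.png

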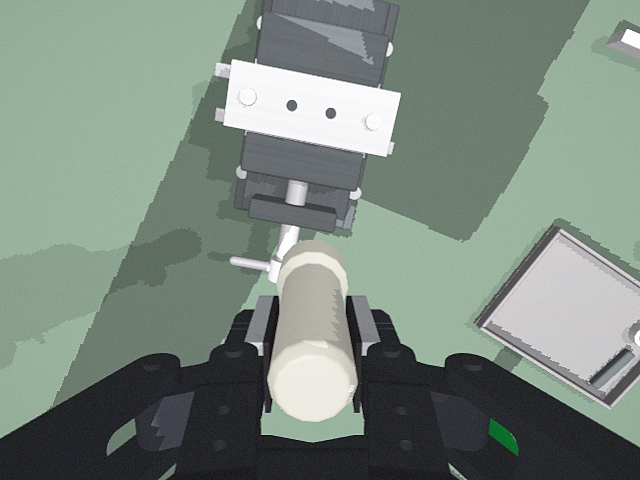

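The plate is now 0.6–0.9 mm into the bed compliance, nearly level (L 78.95, R 79.36 mm), and stays put. The parallel ends at (221,70), (221,114) and (391,148) have not moved. Next I return the drift.

{"op": "move_arm", "data": {
  "increments": [
    [[10,-0.08,0.16,0,0,0,0],[10,-0.16,0.32,0,0,0,0],[10,-0.24,0.48,0,0,0,0],[10,-0.31,0.64,0,0,0,0],[10,-0.386,0.788,0.05,0,0,0],[10,-0.386,0.788,0.2,0,0,0],[10,-0.386,0.788,0.4,0,0,0],[10,-0.386,0.788,0.5,0,0,0]]
  ]
}}

```text
clock: 24.45
eef_pos: [0.5057, -0.2463, 0.1022]
orientation: [-3.064, -0.681, 0.006]
contact_force: [0.6, 0.6, -0.3]
grip_width: 0.281
```

{"op": "move_arm", "data": {
  "increments": [
    [[10,0,0,0.04,0,0,0],[10,0,0,0.08,0,0,0],[10,0,0,0.11,0,0,0],[10,0,0,0.125,0,0,0],[10,0,0,0.135,0,0,0],[10,0,0,0.135,0,0,0],[10,0,0,0.135,0,0,0]]
  ]
}}

```text
clock: 25.32
eef_pos: [0.5067, -0.2476, 0.066]
orientation: [3.067, 0.68, 0.001]
contact_force: [0.4, 0.6, -1.1]
grip_width: 0.278
```

{"op": "move_arm", "data": {
  "increments": [
    [[10,0,0,0.004,0,0,0],[10,0,0,0.008,0,0,0],[10,0,0,0.011,0,0,0],[10,0,0,0.013,0,0,0],[10,0,0,0.013,0,0,0]]
  ]
}}

```text
clock: 25.95
eef_pos: [0.5065, -0.2475, 0.0617]
orientation: [-3.067, -0.681, 0.0]
contact_force: [-1.4, -0.9, -0.9]
grip_width: 0.276
```

{"op": "move_arm", "data": {
  "increments": [
    [[10,0,0,0.002,0,0,0],[10,0,0,0.004,0,0,0],[10,0,0,0.004,0,0,0]]
  ]
}}

```text
clock: 26.32
eef_pos: [0.5067, -0.2475, 0.0613]
orientation: [3.067, 0.681, 0.001]
contact_force: [-2.3, 1.2, 6.9]
grip_width: 0.276
```

{"op": "move_arm", "data": {
  "increments": [
    [[10,0,0,-0.002,0,0,0],[26,0,0,-0.002,0,0,0],[32,0,0,-0.002,0,0,0],[45,0,0,-0.002,0,0,0],[60,0,0,-0.002,0,0,0],[75,0,0,-0.002,0,0,0],[85,0,0,-0.002,0,0,0],[85,0,0,-0.002,0,0,0]]
  ]
}}

```text
clock: 27.32
eef_pos: [0.5065, -0.2475, 0.0612]
orientation: [-3.067, -0.681, 0.0]
contact_force: [0.5, -0.7, -0.3]
grip_width: 0.996
```

{"op": "move_arm", "data": {
  "increments": [
    [[85,0,0,-0.05,0,0,0],[85,0,0,-0.15,0,0,0],[85,0,0,-0.3,0,0,0],[85,0,0,-0.45,0,0,0],[85,-0.1,0,-0.6,0,0,0],[85,-0.2,0,-0.63,0,0,0],[85,-0.2,0,-0.63,0,0,0],[85,-0.2,0,-0.63,0,0,0]]
  ]
}}

```text
clock: 28.32
eef_pos: [0.4524, -0.2728, 0.2505]
orientation: [3.067, 0.68, 0.001]
contact_force: [0.7, 0.1, -0.0]
grip_width: 0.997
```

```bash
python3 - <<'E'
from h import *
c=arm.calibration('wrist'); im,d=arm.capture('wrist'); p=pts(c,d)
t=p[(p[...,2]>.095)&(p[...,2]<.112)&(np.hypot(p[...,0]-.507,p[...,1]+.247)<.04)]
print('drift top',t.mean(0),cv2.minEnclosingCircle(t[:,:2].astype('float32')))
cs,ds=arm.capture('side'); sc,_=arm.capture('scene'); c=arm.calibration('side'); plate(c,cs,ds)
cv2.imwrite('pics/end.png',np.vstack([np.hstack([cv2.resize(im,(400,300)),cv2.resize(sc,(400,300))]),np.hstack([cv2.resize(cs[195:290,300:415],(400,300)),cv2.resize(cs,(400,300))])]))
print(arm.observe()['eef_pos'],arm.observe()['contact_force'],arm.observe()['clock'])
E
```

```text
drift top [ 0.5058298  -0.24762481  0.10312332] ((0.505555272102356, -0.24761714041233063), 0.01261649839580059)
ctr [0.58425403 0.04927169] size (47.575660705566406, 121.68242645263672) yaw 14.788043 slope/mid [-0.00722628  0.07903403] plane at L,mid,R mm [78.71 79.03 79.36] boss depth z [np.float64(0.08308923108645866), np.float64(0.08249460251033036)]
L,R bosses [0.57276805 0.09278114] [0.59574001 0.00576224]
[ 0.45257566 -0.27246517  0.24962113] [-0.02242538 -0.08334867  0.88653724] 28.475
```

View pics/end.png

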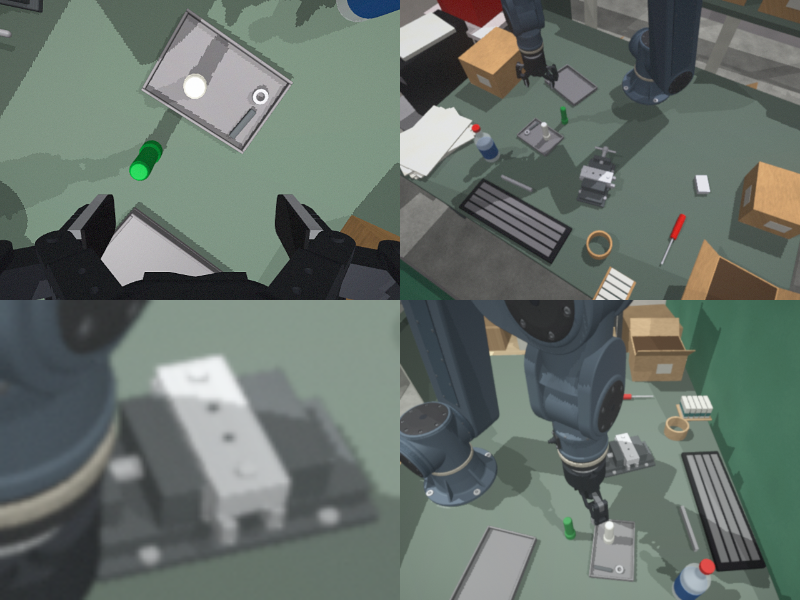

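The final view shows the drift upright in the tray, with its top at (195,87) in the wrist quarter and at 103 mm height. The nut, the key and everything else have not moved, and the plate is seated. I am handing the job in.

```bash
python3 -c "
from rig import arm
print(arm.job_done())"
```

```text
the job is handed in; nothing more can be done
None
```

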